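Free and lift off the latched port cap of a junction box

ROBOT

A 6-joint arm with a two-finger parallel gripper is mounted at the origin on the work surface. World frame = base frame: x ahead of the robot, y to its left, z up, the work surface at z = 0. Lengths are in m, angles in rad, forces in N, time in s.
With the tool pointing down it reaches from about 0.35 to 0.975 m from the base axis. Payload 4.9 kg.
Tool frame: the origin (TCP) lies at the very end of the fingers, on their centre line; the grasp point (between the pads) lies 19 mm behind it (pinch_z is the distance from the TCP to the grasp point, in m); z points along the fingers, y is the line along which they close (so a half turn about z gives the same grasp; the last joint's range is limited). The gripper opens to 85 mm and grips with 20 to 120 N. Pads are 22 mm wide; open, the fingers measure 114 mm over their backs; the gripper's body (76 mm by 85 mm) begins 54 mm behind the grasp point. The pads swing forward as they close: fully open they stand 13 mm farther back than shut.
Start: joints at [-0.119, 0.053, 1.613, -0, 1.476, -0.119], TCP at [0.625, 0, 0.231] pointing down, gripper open.
Joint ranges: [-3.01, 3.01], [-1.01, 2.22], [0.06, 2.58], [-1.02, 4.17], [0.09, 2.62], [-3.14, 3.14]. Speed limits (rad/s): [2.57, 2.57, 3.14, 3.14, 3.14, 3.14].

INTERFACE

Orientations are given as a unit quaternion [w, x, y, z].
In Python, from plant import * gives the robot as it stands. The module is installed in compiled form; this text tells all that it offers.
- The arm moves only by the tool play_rows, never from a script. Its arguments are lists of equal length, an entry for each row: "linear": the shift along the world's x, y, z in m, a list of three; "turn": the turn about the world's z in degrees. A call has 1 to 8 rows; each row shifts and turns the commanded pose from where the row before left it; what a row does not reach is not made up. A row lasts 1/8 s, in which the tool goes at most 62.5 mm and 10.7 degrees, less where a joint would pass 70% of its speed; a pose out of reach is approached as far as the arm can. A call is refused whole if a number of a shift passes 0.0625 or a number of a turn 10.7, either way. A call with a gripper value outside its range is refused whole. "hand" is the finger opening in m, from 0 to 0.0854, set as the call begins (left out, the last holds). The fingers move at their own pace and stop on an object; the grip force is fixed at half the most. Time passes only in rows, so rows that do not move let the fingers close. It gives the time, the measured TCP pose, the force, the opening and the grip force at its end, in the units of the state.
- state(): the state, without advancing time (a new reading comes with each control period).
- grab_frame(name): name is "scene" or "side" or "wrist"; returns the picture (480x640x3 uint8, red, green, blue); there is no depth.
- camera_info(name): a dict with "camera_matrix" (3x3 intrinsics, pixels), "origin" and "attitude" of the camera in the world; the wrist camera has in their place "mount" (4x4, takes a point from camera to tool coordinates, whose origin is the TCP and whose axes are the flange's). Camera axes: x right, y down, z forward; pixel columns grow to the right and rows downward; lengths in m; the calibration is good to about 2 mm. A picture is of the moment at which its call begins: read the wrist's pose just before it. camera_info takes no time and is no camera call.
- job_done(): hands the job in; it is judged then, once.
Trained networks look in the newest picture that a camera, given by its name, has taken for a name from the list of things; names that differ only in an ending like _2 or _b are one class to them, and where a whole thing is asked for, a point or a joint stands for the part that bears it (a point fixed in the world has none). Each returns a list of dicts, best first, with "p" (0 to 1); they miss things now and then, are a little off and sometimes report something else, mostly with a low value. They report only what shows in the picture. A call takes as long as a camera call. They do not tell look-alikes from the thing itself.
- trace(camera, thing): "region" (480x640 bool, what is visible of it) and "location" ([column, row] in pixels, amid what is visible of it).
The state is a dict: "time": time; "joint_pos": joint angles; "joint_vel": joint speeds; "joint_efforts": joint torques, N m; "tool_pos": TCP position; "tool_rot": TCP orientation; "contact_force": force on the tool from outside, world axes, zero at the start; "ft_torque": the same for the moment, N m; "gripper_width": opening from 0.0 (shut) to 1.0 (fully open); "grasp_force": force on a finger pad.
Only numpy, scipy, OpenCV 4.12 (cv2) and the standard library are available. Lean on these libraries where they do the work, as an engineer would, in place of code of your own. Each camera call takes 0.05 s, during which the arm holds its last target. There are 200 camera calls.

TASK

Knock the raised latch pin of the junction box fully home with the mallet (never with the gripper itself) and put the mallet back down on the bench. Then loosen the round cap beside the pin: it comes free after about a sixth of a turn, but some of these ports are reverse-handed, so if it will not turn one way try the other. Lift the cap well clear of the box and finish holding it there, still and upright; leave the tape roll, the screwdriver and the screw tray where they are.

Things in the scene. Friction and masses are not known exactly. Their poses are not given: they have to be found in the camera images.
- box: Grey junction box fixed to the bench, 60 mm high, 150 mm along its x, y from -150 to +120 mm. Origin at bench level under the loose cap's axis, z up. On top: latched port with the loose cap at y = 0, latch pin at y = +72 mm, and at y = -95 mm a spare port with a like cap that is fixed and earless (leave it).
- port (a point): Centre of the latched port, on the box's top face. With the latch up the cap cannot turn. With it down the cap turns about 0.96 rad one way only to a stop, clockwise or not depending on the port (nothing outside shows which); the other way it stops within 0.25 rad. At the far stop it lifts straight up, clear of the port after 15 mm; elsewhere it is held down. It does not rise as it turns.
- cap: Black round cap, diameter 48 mm, top 40 mm above the box top, about 120 g; a low grey bar 34 x 6 x 3 mm along its x on top, and at its foot (4 to 10 mm above the box top) two ears either side of the latch tooth, reaching 35 mm out along +y. Origin on its axis, level with the box top when seated; z up. Locked, its axes lie along the box's within 0.1 rad.
- pin (a point): Upright steel latch pin, shaft 12 mm, head 18 mm across, on the box 72 mm from the cap's axis. This point: the centre of its top face, 36 mm above the box top when up, 24 mm when home. An arm at its foot (10 mm wide) runs to a tooth between the cap's ears; it sinks with the pin, then lies below the box top, clear of the ears.
- latch (a joint): Travel of the latch pin in m: 0 to 0.002 as it stands at first (up), 0.012 fully home; home means over 0.0105. It moves down against friction (about 9 N) and a weak spring (up to 2 N), and stays where it is left.
- mallet: Mallet standing by itself on its striking face: square white nylon head 44 x 44 mm, 80 mm tall; round wooden handle, diameter 22, length 125 mm, level along its -x, axis 40 mm above the lower face. Origin at the centre of the lower (striking) face; z up. About 300 g, mostly head. The head can be gripped from above near its top, across y (44 mm).
- tape_roll: Bystander: a roll of label stock, lying flat, diameter 70 mm, 24 mm high. Origin at the centre of its underside.
- driver: Bystander: a screwdriver lying along its x. Origin under it, at the bench.
- screw_tray: Bystander: a white open plastic tray, 60 x 90 x 25 mm. Origin at the centre of its underside.
- cap_grip (a point): Point on the cap's axis 27 mm above its origin, the height to grip its plain round side from above, at any yaw. Fingertips 15 mm above the box top are clear of the ears. A grip of 20 to 40 N is enough and slips round harmlessly at a stop.
Not all that is in view belongs to the job. Of the things shaped like the cap, the black one is meant.

How it is judged:
On the way, in this order (a step that is already met when the one before it is completed fails the run):
1. the latch pin is fully home, with the mallet's head over it (value of joint latch above 0.0105 m and horizontal distance between mallet and pin below 0.05 m), for 0.1 s.
2. the mallet is put down on the bench and let go (height (world z) of mallet below 0.045 m and contact force between mallet and the fingers below 0.2 N and linear speed of mallet below 0.02 m/s and horizontal distance between mallet and port above 0.1 m), for 0.2 s.
3. the cap, still down on its port, is turned to where it is free (angle between the x axis of cap and the x axis of box, either way round above 0.7 rad and z of cap in the frame of port below 0.008 m and contact force between cap and the fingers above 1 N), for 0.1 s.
At the end, for the whole second after the job is handed in: The gripper holds the cap, still and upright (within 20 degrees), at least 50 mm above its seat and touching nothing else of the box; the latch pin is home (over 10.5 mm of its 12 mm); the mallet lies or stands at rest on the bench, let go (z of cap in the frame of port above 0.05 m and contact force between cap and the fingers above 1 N and contact force between cap and box below 0.1 N and angle between cap's own z axis and vertical below 0.35 rad and linear speed of cap below 0.03 m/s and value of joint latch above 0.0105 m and height (world z) of mallet below 0.045 m and linear speed of mallet below 0.02 m/s and contact force between mallet and the arm below 0.2 N and contact force between mallet and the fingers below 0.2 N); the arm keeps its last pose, push and grip.
It fails at once if the latch pin is pushed with the gripper or arm (contact force between any of the fingers, the arm and latch above 1 N).
It fails at once if a bystander is shifted by more than 30 mm (distance of any of tape_roll, driver, screw_tray from where it was at the start of the episode above 0.03 m).
It also fails if it takes over 61 s, if anything falls off the work surface, if the arm or the gripper's body presses on something with over 40 N, if the wrist force passes 120 N, or if a joint passes its speed limit or range.

## Working session

There is one attempt and no reset: what is moved stays moved. The work goes in short steps, Python scripts to look and compute and a tool call to move; the robot and the scene stay as the last step left them, time stands still between calls to the robot, and variables do not carry over. Pictures are saved under pics/ and viewed, at most 10 in all, crops included, and the job is handed in when it is done.

Besides the shell and the picture viewer there is one more tool, called after "Call:" in YAML: its name, and indented under it one key for each argument. play_rows: Moves the arm, as the interface text tells. Its arguments: {"type":"object","properties":{"linear":{"type":"array","items":{"type":"array","items":{"type":"number"}}},"turn":{"type":"array","items":{"type":"number"}},"hand":{"type":"number"}},"required":["linear","turn"]}

```bash
mkdir -p pics; cat > h.py <<'E'
from plant import *
import numpy as np, cv2
from scipy.spatial.transform import Rotation as R
def cam(n):
    i=camera_info(n); K=np.array(i["camera_matrix"])
    if n=="wrist":
        s=state(); q=s["tool_rot"]; T=np.eye(4); T[:3,:3]=R.from_quat([q[1],q[2],q[3],q[0]]).as_matrix(); T[:3,3]=s["tool_pos"]
        M=T@np.array(i["mount"]); return K,M[:3,3],M[:3,:3]
    A=np.array(i["attitude"])
    if A.shape==(4,): A=R.from_quat([A[1],A[2],A[3],A[0]]).as_matrix()
    return K,np.array(i["origin"]),A
def atz(c,px,z):
    K,o,A=c; d=A@np.linalg.solve(K,[px[0],px[1],1.]); return o+d*(z-o[2])/d[2]
def proj(c,p):
    K,o,A=c; v=K@(A.T@(np.array(p)-o)); return v[:2]/v[2]
def snap(n,f):
    c=cam(n); im=grab_frame(n); cv2.imwrite("pics/"+f,cv2.cvtColor(im,cv2.COLOR_RGB2BGR)); return c,im
E
python3 - <<'E'
from h import *
print({k:np.round(v,3).tolist() for k,v in state().items()})
for n in ["scene","side","wrist"]:
    i=camera_info(n); c,im=snap(n,n+"0.png"); print(n,np.round(c[0],0).tolist(),np.round(c[1],3),np.round(c[2],2).tolist())
    if n!="wrist" or 1:
        for t in ["cap","pin","mallet","box","tape_roll","driver","screw_tray"]:
            print(t,[(round(d["p"],2),np.round(d["location"]).tolist(),int(d["region"].sum())) for d in trace(n,t)[:3]])
a=cv2.imread("pics/scene0.png");b=cv2.imread("pics/side0.png")
print(state()["time"])
E
```

```text
{'time': 0.0, 'joint_pos': [-0.119, 0.053, 1.614, -0.0, 1.476, -0.119], 'joint_vel': [0.002, 0.002, 0.001, 0.0, -0.001, 0.0], 'joint_efforts': [0.0, -39.367, -37.018, -0.0, 0.007, -0.0], 'tool_pos': [0.624, 0.0, 0.23], 'tool_rot': [-0.001, 0.707, 0.707, -0.001], 'contact_force': [-0.217, -0.598, -0.404], 'ft_torque': [-0.035, 0.081, 0.027], 'grasp_force': 0.0, 'gripper_width': 0.998}
scene [[465.0, 0.0, 324.0], [0.0, 465.0, 242.0], [0.0, 0.0, 1.0]] [ 1.48  -0.19   0.831] [[0.26, 0.62, -0.74], [0.97, -0.16, 0.2], [0.0, -0.76, -0.65]]
cap [(0.89, [353.0, 225.0], 392), (0.8, [381.0, 276.0], 417), (0.73, [342.0, 210.0], 285)]
pin [(0.42, [376.0, 225.0], 116)]
mallet [(0.79, [178.0, 238.0], 677)]
box [(0.95, [343.0, 240.0], 4959)]
tape_roll [(0.86, [201.0, 305.0], 689)]
driver [(0.64, [435.0, 220.0], 268)]
screw_tray [(0.93, [337.0, 310.0], 1008)]
side [[605.0, 0.0, 327.0], [0.0, 605.0, 231.0], [0.0, 0.0, 1.0]] [0.502 1.031 0.784] [[-1.0, -0.06, 0.08], [-0.1, 0.57, -0.81], [0.01, -0.82, -0.58]]
cap [(0.88, [334.0, 264.0], 665), (0.75, [257.0, 289.0], 653)]
pin [(0.55, [331.0, 287.0], 159)]
mallet [(0.77, [391.0, 166.0], 1085), (0.26, [329.0, 286.0], 154)]
box [(0.76, [335.0, 285.0], 8421)]
tape_roll [(0.68, [295.0, 178.0], 504)]
driver [(0.74, [344.0, 396.0], 1201), (0.35, [296.0, 179.0], 516)]
screw_tray [(0.73, [240.0, 252.0], 1014)]
wrist [[414.0, 0.0, 317.0], [0.0, 414.0, 242.0], [0.0, 0.0, 1.0]] [0.623 0.074 0.374] [[1.0, -0.0, -0.0], [-0.0, -0.96, -0.29], [-0.0, 0.29, -0.96]]
cap [(0.94, [439.0, 14.0], 2302), (0.82, [44.0, 29.0], 4530), (0.59, [229.0, 29.0], 4394)]
pin []
mallet []
box [(0.9, [247.0, 128.0], 43781)]
tape_roll [(0.89, [393.0, 436.0], 1475)]
driver [(0.42, [250.0, 126.0], 43772)]
screw_tray [(0.75, [496.0, 170.0], 8752)]
1.2
```

View pics/scene0.png

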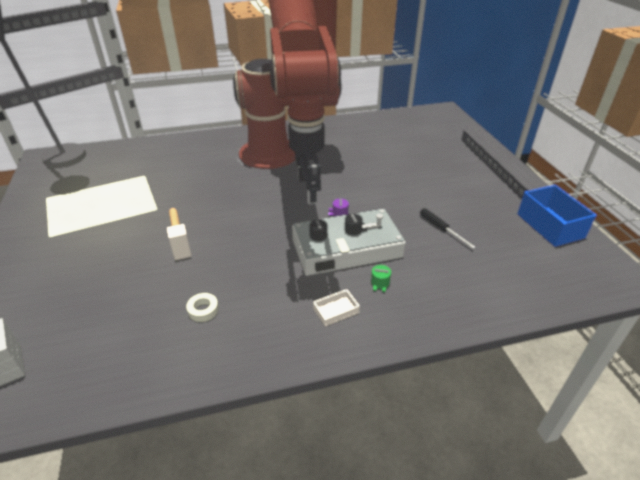

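View pics/side0.png

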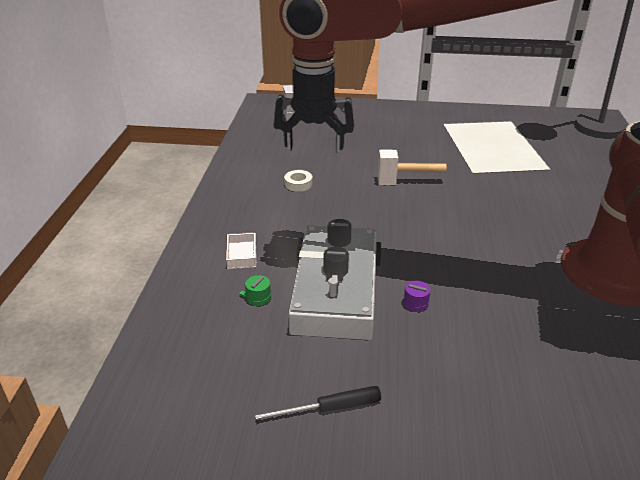

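Scene: mallet head (178,242), handle up to (174,212); spare cap (318,231), loose cap (353,224), pin head (379,217). Side: spare cap (339,230), loose cap (336,262), pin (333,282), mallet head (388,167), handle to (445,168). Green and purple caps are decoys.

```bash
cat > m.py <<'E'
from h import *
S=cam("scene");D=cam("side")
def tri(a,b):
    ds=[];os_=[]
    A=np.zeros((3,3));y=np.zeros(3)
    for c,p in ((S,a),(D,b)):
        d=c[2]@np.linalg.solve(c[0],[p[0],p[1],1.]);d/=np.linalg.norm(d);P=np.eye(3)-np.outer(d,d);A+=P;y+=P@c[1]
    return np.linalg.solve(A,y)
print("cap",tri((353.5,224),(336,262)),"spare",tri((318,231),(339,232)),"pin",tri((379,219),(333,283)))
print("mallet",tri((178,240),(390,167)))
E
python3 - <<'E'
from m import *
import os
s=cv2.imread("pics/scene0.png");d=cv2.imread("pics/side0.png")
a=cv2.resize(s[190:270,290:410],(480,320),interpolation=cv2.INTER_CUBIC)
b=cv2.resize(s[200:265,150:210],(320,320*65//60),interpolation=cv2.INTER_CUBIC)[:320]
c=cv2.resize(d[215:345,285:385],(320,280*130//100),interpolation=cv2.INTER_CUBIC)[:280]
e=cv2.resize(d[140:195,370:455],(480,280),interpolation=cv2.INTER_CUBIC)
c=cv2.resize(d[215:310,290:385],(320,280),interpolation=cv2.INTER_CUBIC)
cv2.imwrite("pics/z.png",np.vstack([np.hstack([a,b]),np.hstack([e,c])]))
E
```

```text
cap [0.5687952  0.13411335 0.07866365] spare [0.57173112 0.0365493  0.07822187] pin [0.5694133  0.20339065 0.08366263]
mallet [ 0.46980889 -0.31862989  0.03851673]
```

View pics/z.png

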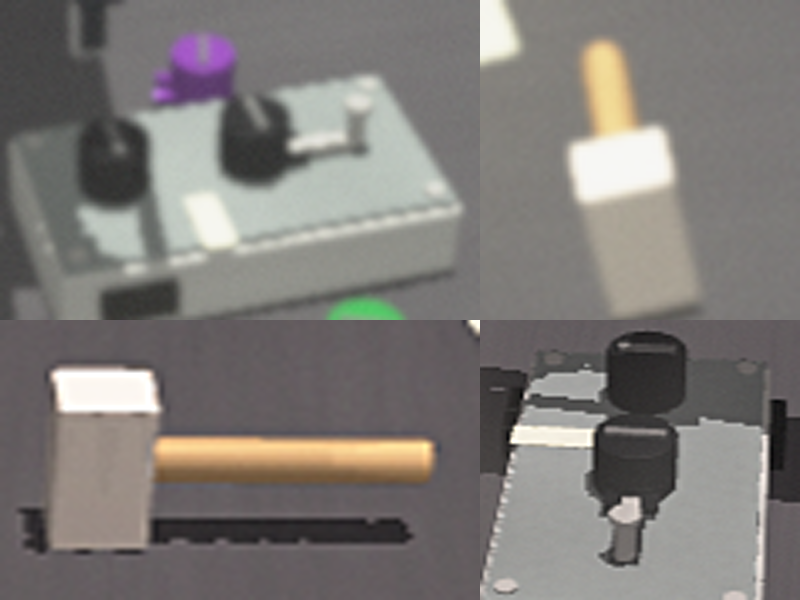

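```bash
python3 - <<'E'
from m import *
for n,a,b,z in [("pin",(379.2,215.8),(333.6,278.8),.096),("cap",(353.7,217),(336.9,253),.1),("mallet",(176.4,230.6),(388.6,153.8),.08),("hend",(173,211),(446.5,167.5),.04)]:
    print(n,tri(a,b),atz(S,a,z),atz(D,b,z))
E
```

```text
cap [0.5687952  0.13411335 0.07866365] spare [0.57173112 0.0365493  0.07822187] pin [0.5694133  0.20339065 0.08366263]
mallet [ 0.46980889 -0.31862989  0.03851673]
pin [0.5684469  0.20347739 0.09354242] [0.57480224 0.20269787 0.096     ] [0.56669041 0.20353302 0.096     ]
cap [0.56728591 0.13426485 0.10038071] [0.5678848  0.13461571 0.1       ] [0.56686188 0.1327807  0.1       ]
mallet [ 0.47626423 -0.31608008  0.07595202] [ 0.48312278 -0.31490986  0.08      ] [ 0.47587838 -0.3101547   0.08      ]
hend [ 0.32909735 -0.33028823  0.03738652] [ 0.33605495 -0.32885136  0.04      ] [ 0.3283803  -0.32901686  0.04      ]
```

Call:
play_rows:
  linear:
    - [-0.018,-0.039,-0.003]
    - [-0.018,-0.039,-0.003]
    - [-0.018,-0.039,-0.003]
    - [-0.018,-0.039,-0.003]
    - [-0.018,-0.039,-0.003]
    - [-0.019,-0.039,-0.003]
    - [-0.019,-0.039,-0.003]
    - [-0.019,-0.04,-0.003]
  turn: [-10.5,-10.5,-10.5,-10.5,-10.5,-10.5,-10.5,-10.5]

```text
time: 2.2
tool_pos: [0.4773, -0.3142, 0.2074]
tool_rot: [0.0, 0.999, 0.049, 0.0]
contact_force: [0.7, -1.4, 0.1]
gripper_width: 0.999
grasp_force: 0.0
```

Call:
play_rows:
  linear:
    - [0,0,0]
  turn: [0]

```text
time: 2.33
tool_pos: [0.4767, -0.3151, 0.2071]
tool_rot: [0.0, 0.999, 0.05, -0.0]
contact_force: [0.2, -0.5, 0.9]
gripper_width: 0.996
grasp_force: 0.0
```

```bash
python3 - <<'E'
from h import *
s=state(); print(s["tool_pos"],s["tool_rot"],s["joint_pos"],s["time"])
c,im=snap("wrist","w1.png")
for d in trace("wrist","mallet")[:2]:
    m=d["region"].astype(np.uint8); ys,xs=np.nonzero(m); print(d["p"],d["location"],m.sum(),xs.min(),xs.max(),ys.min(),ys.max())
# predicted corners
for yaw in [0.1]:
  r=R.from_euler("z",yaw).as_matrix()
  for p in [(-.022,-.022,.08),(.022,-.022,.08),(.022,.022,.08),(-.022,.022,.08),(-.147,0,.04)]:
    q=proj(c,np.array([.477,-.313,0])+r@np.array(p)); print(np.round(q,1)); cv2.circle(im,tuple(int(v) for v in q),3,(255,0,0),-1)
cv2.imwrite("pics/w1b.png",im[:,:,::-1])
E
```

```text
[ 0.47668611 -0.31513128  0.20705595] [ 2.43058551e-05  9.98734824e-01  5.02861104e-02 -2.40722851e-04] [-7.14164879e-01 -5.79810405e-02  1.76413524e+00 -3.71705226e-04
  1.43575230e+00  7.56066891e-01] 2.325
0.67 [318.8, 248.4] 8060 288 352 182 387
[345.8 257.9]
[347.2 194.8]
[280.3 194.8]
[282.  257.9]
[314.7 378.3]
```

View pics/w1b.png

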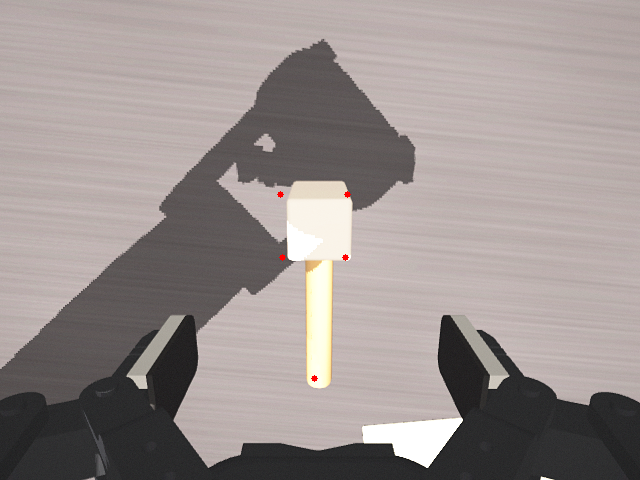

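Head top face spans columns 288–351, rows 197–260, edges parallel to the image: mallet ≈ (0.475,-0.317), yaw matched. Going down.

Call:
play_rows:
  linear:
    - [-0.0015,-0.002,-0.04]
    - [0,0,-0.045]
    - [0,0,-0.045]
    - [0,0,-0.025]
    - [0,0,-0.01]
    - [0,0,0]
  turn: [0,0,0,0,0,0]

```text
time: 3.18
tool_pos: [0.4769, -0.3143, 0.0423]
tool_rot: [-0.0, 0.999, 0.053, -0.0]
contact_force: [-0.8, 0.6, 0.2]
gripper_width: 1.0
grasp_force: 0.0
```

Call:
play_rows:
  linear:
    - [0,0,0]
    - [0,0,0]
    - [0,0,0]
    - [0,0,0]
    - [0,0,0]
    - [0,0,0]
  turn: [0,0,0,0,0,0]
  hand: 0.03

```text
time: 3.92
tool_pos: [0.4773, -0.3158, 0.0438]
tool_rot: [0.001, 0.999, 0.052, 0.001]
contact_force: [-0.0, -0.9, 6.3]
gripper_width: 0.51
grasp_force: 61.9
```

Call:
play_rows:
  linear:
    - [0,0,0.02]
    - [0,0,0.04]
    - [0,0,0.04]
    - [0,0,0.03]
    - [0.004,0.02,0.02]
    - [0.006,0.035,0.01]
    - [0.008,0.045,0]
    - [0.008,0.045,0]
  turn: [0,0,0,0,0,0,0,0]

```text
time: 4.92
tool_pos: [0.5019, -0.1674, 0.2019]
tool_rot: [-0.001, 0.999, 0.052, -0.001]
contact_force: [-0.2, -0.2, -2.8]
gripper_width: 0.511
grasp_force: 61.7
```

Call:
play_rows:
  linear:
    - [0.008,0.045,0]
    - [0.008,0.05,0]
    - [0.008,0.05,0]
    - [0.008,0.05,0]
    - [0.008,0.05,0]
    - [0.008,0.05,0]
    - [0.008,0.04,0]
    - [0.008,0.025,0]
  turn: [0,0,0,0,0,0,0,0]

```text
time: 5.92
tool_pos: [0.5649, 0.1928, 0.2015]
tool_rot: [-0.0, 0.999, 0.054, -0.001]
contact_force: [-0.0, -1.0, -3.3]
gripper_width: 0.508
grasp_force: 61.9
```

Call:
play_rows:
  linear:
    - [0.005,0.014,0]
    - [0,0,0]
    - [0,0,0]
  turn: [0,0,0]

```text
time: 6.3
tool_pos: [0.5711, 0.2033, 0.2021]
tool_rot: [0.0, 0.999, 0.052, -0.0]
contact_force: [0.4, -0.2, -2.7]
gripper_width: 0.509
grasp_force: 61.9
```

```bash
python3 - <<'E'
from h import *
s=state(); print(s["tool_pos"],s["time"],s["contact_force"])
_,a=snap("scene","s2.png");_,b=snap("side","d2.png")
a=cv2.resize(a[130:280,270:430],(400,375));b=cv2.resize(b[170:350,240:432],(400,375))
cv2.imwrite("pics/z2.png",np.hstack([a,b])[:,:,::-1])
E
```

```text
[0.57108009 0.20325579 0.20205666] 6.3 [ 0.38284239 -0.21103447 -2.7379903 ]
```

View pics/z2.png

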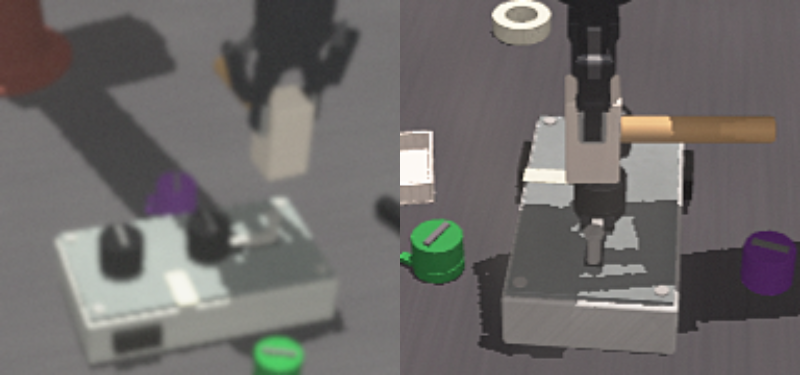

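Mallet held level over the pin (pin at right picture (595,230), head right above). Lowering.

Call:
play_rows:
  linear:
    - [0,0,-0.025]
    - [0,0,-0.025]
    - [0,0,-0.007]
    - [0,0,0]
  turn: [0,0,0,0]

```text
time: 6.9
tool_pos: [0.5714, 0.2035, 0.1452]
tool_rot: [0.0, 0.999, 0.052, -0.0]
contact_force: [-0.7, -0.3, -2.2]
gripper_width: 0.506
grasp_force: 61.9
```

Call:
play_rows:
  linear:
    - [0,0,-0.004]
    - [0,0,-0.004]
    - [0,0,-0.003]
    - [0,0,0]
  turn: [0,0,0,0]

```text
time: 7.4
tool_pos: [0.5724, 0.2042, 0.1363]
tool_rot: [-0.0, 0.999, 0.052, 0.001]
contact_force: [-1.5, -0.5, 4.4]
gripper_width: 0.506
grasp_force: 62.7
```

Call:
play_rows:
  linear:
    - [0,0,-0.003]
    - [0,0,-0.003]
    - [0,0,0]
  turn: [0,0,0]

```text
time: 7.78
tool_pos: [0.5724, 0.2042, 0.1301]
tool_rot: [-0.0, 0.999, 0.052, 0.001]
contact_force: [-1.3, -0.3, 5.0]
gripper_width: 0.51
grasp_force: 62.9
```

Call:
play_rows:
  linear:
    - [0,0,-0.002]
    - [0,0,-0.001]
    - [0,0,0]
  turn: [0,0,0]

```text
time: 8.15
tool_pos: [0.5725, 0.2042, 0.1277]
tool_rot: [-0.0, 0.999, 0.052, 0.001]
contact_force: [-2.9, -1.4, 6.8]
gripper_width: 0.509
grasp_force: 63.1
```

Call:
play_rows:
  linear:
    - [0,0,-0.001]
    - [0,0,-0.001]
    - [0,0,0]
  turn: [0,0,0]

```text
time: 8.52
tool_pos: [0.5727, 0.2043, 0.1275]
tool_rot: [-0.0, 0.999, 0.052, 0.001]
contact_force: [-5.2, -2.7, 14.3]
gripper_width: 0.503
grasp_force: 64.0
```

Call:
play_rows:
  linear:
    - [0,0,-0.001]
    - [0,0,-0.001]
    - [0,0,-0.001]
    - [0,0,0]
  turn: [0,0,0,0]

```text
time: 9.02
tool_pos: [0.5732, 0.2044, 0.1272]
tool_rot: [-0.0, 0.999, 0.053, 0.002]
contact_force: [-10.5, -2.7, 24.4]
gripper_width: 0.51
grasp_force: 65.2
```

Call:
play_rows:
  linear:
    - [0,0,0.02]
    - [0,0,0.035]
    - [0,0,0.027]
    - [-0.004,-0.02,0]
    - [-0.008,-0.045,0]
    - [-0.008,-0.05,0]
    - [-0.009,-0.05,0]
    - [-0.009,-0.05,0]
  turn: [0,0,0,0,0,0,0,0]

```text
time: 10.02
tool_pos: [0.5315, -0.0131, 0.1999]
tool_rot: [-0.0, 0.999, 0.052, -0.002]
contact_force: [1.2, -0.0, -2.7]
gripper_width: 0.509
grasp_force: 62.1
```

Call:
play_rows:
  linear:
    - [-0.009,-0.05,0]
    - [-0.009,-0.05,0]
    - [-0.009,-0.05,0]
    - [-0.009,-0.05,0]
    - [-0.009,-0.05,0]
    - [-0.007,-0.035,0]
    - [-0.005,-0.019,0]
    - [0,0,0]
  turn: [0,0,0,0,0,0,0,0]

```text
time: 11.02
tool_pos: [0.4753, -0.3155, 0.2009]
tool_rot: [-0.001, 0.999, 0.051, -0.001]
contact_force: [0.2, 0.6, -3.0]
gripper_width: 0.509
grasp_force: 62.1
```

Call:
play_rows:
  linear:
    - [0,0,-0.04]
    - [0,0,-0.05]
    - [0,0,-0.045]
    - [0,0,-0.015]
    - [0,0,-0.005]
    - [0,0,0]
  turn: [0,0,0,0,0,0]

```text
time: 11.78
tool_pos: [0.4777, -0.3156, 0.0491]
tool_rot: [0.001, 0.999, 0.053, 0.001]
contact_force: [0.1, 0.2, -1.8]
gripper_width: 0.504
grasp_force: 61.9
```

Call:
play_rows:
  linear:
    - [0,0,-0.003]
    - [0,0,-0.002]
    - [0,0,0]
    - [0,0,0]
  turn: [0,0,0,0]

```text
time: 12.28
tool_pos: [0.4773, -0.3157, 0.0439]
tool_rot: [0.001, 0.999, 0.052, 0.001]
contact_force: [-0.6, 0.5, 6.0]
gripper_width: 0.508
grasp_force: 63.1
```

On the bench (force went positive as at pickup). Release.

Call:
play_rows:
  linear:
    - [0,0,0]
    - [0,0,0]
    - [0,0,0]
    - [0,0,0]
    - [0,0,0]
    - [0,0,0]
  turn: [0,0,0,0,0,0]
  hand: 0.0854

```text
time: 13.02
tool_pos: [0.4765, -0.315, 0.0423]
tool_rot: [0.0, 0.999, 0.052, -0.0]
contact_force: [-0.5, -0.1, -0.1]
gripper_width: 1.003
grasp_force: 0.0
```

Call:
play_rows:
  linear:
    - [0,0,0.01]
    - [0,0,0.03]
    - [0,0,0.04]
    - [0,0,0.05]
    - [0.005,0.02,0.03]
    - [0.008,0.04,0.02]
    - [0.008,0.04,0]
    - [0.008,0.04,0]
  turn: [0,0,0,0,10.5,10.5,10.5,10.5]

```text
time: 14.02
tool_pos: [0.5059, -0.174, 0.2238]
tool_rot: [0.001, 0.912, 0.409, 0.001]
contact_force: [0.8, 0.0, 0.4]
gripper_width: 1.002
grasp_force: 0.0
```

Call:
play_rows:
  linear:
    - [0.008,0.04,0]
    - [0.008,0.04,0]
    - [0.008,0.04,0]
    - [0.009,0.04,0]
    - [0.01,0.04,0]
    - [0.01,0.03,0]
    - [0.01,0.02,0]
    - [0,0,0]
  turn: [10.5,10.5,10.5,10.5,0,0,0,0]

```text
time: 15.02
tool_pos: [0.5689, 0.0758, 0.2226]
tool_rot: [0.0, 0.707, 0.708, -0.0]
contact_force: [1.3, 0.2, -0.1]
gripper_width: 1.0
grasp_force: 0.0
```

```bash
python3 - <<'E'
from h import *
s=state(); print(s["tool_pos"],s["tool_rot"],s["time"],s["joint_pos"])
c,im=snap("wrist","w3.png")
for d in trace("wrist","cap")[:4]:
    ys,xs=np.nonzero(d["region"]); print(d["p"],d["location"],len(xs),xs.min(),xs.max(),ys.min(),ys.max())
_,a=snap("scene","s3.png")
w=im.copy()
for z in (.1,.06):
  for t in np.arange(0,6.28,.2):
    q=proj(c,(.5675+.024*np.cos(t),.1337+.024*np.sin(t),z)); cv2.circle(w,tuple(int(v) for v in q),1,(255,0,0),-1)
q=proj(c,(.5705,.2035,.084)); cv2.circle(w,tuple(int(v) for v in q),2,(255,0,0),-1)
a=cv2.resize(a[180:280,140:300],(320,200))
o=np.zeros((480,800,3),np.uint8); o[:,:640]=w; o[:100,640:]=cv2.resize(a,(160,100))
cv2.imwrite("pics/w3b.png",o[:,:,::-1])
E
```

```text
[0.56891199 0.0757514  0.22263551] [ 1.78286739e-04  7.06512538e-01  7.07700503e-01 -3.69224638e-06] 15.025 [ 2.85309627e-03 -6.29617029e-02  1.74265738e+00 -2.59397222e-04
  1.46165058e+00  1.20128495e-03]
0.98 [506.1, 100.1] 4368 466 546 67 138
0.72 [117.8, 123.3] 4408 79 159 89 166
0.66 [317.7, 142.1] 5126 280 355 88 181
```

View pics/w3b.png

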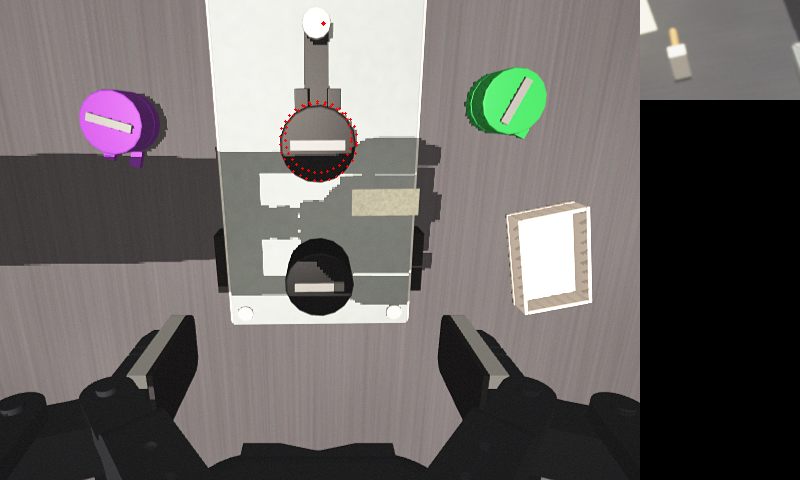

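Top of the loose cap centres at about (317,144), pin (316,23), arm now flush; mallet stands alone on the bench. Cap ≈ (0.567,0.131).

Call:
play_rows:
  linear:
    - [-0.002,0.03,-0.02]
    - [0,0.025,-0.04]
    - [0,0,-0.045]
    - [0,0,-0.03]
    - [0,0,-0.01]
    - [0,0,-0.006]
    - [0,0,0]
  turn: [0,0,0,0,0,0,0]

```text
time: 16.05
tool_pos: [0.5673, 0.1297, 0.0724]
tool_rot: [0.001, 0.707, 0.707, 0.001]
contact_force: [0.1, 0.4, 0.2]
gripper_width: 1.003
grasp_force: 0.0
```

Call:
play_rows:
  linear:
    - [0,0,0]
    - [0,0,0]
    - [0,0,0]
    - [0,0,0]
    - [0,0,0]
    - [0,0,0]
  turn: [0,0,0,0,0,0]
  hand: 0.03

```text
time: 16.8
tool_pos: [0.5676, 0.1301, 0.0728]
tool_rot: [0.001, 0.707, 0.707, 0.001]
contact_force: [0.4, -0.1, 6.2]
gripper_width: 0.541
grasp_force: 62.3
```

```bash
python3 -c "
from h import *
s=state();print(s['tool_pos'],s['contact_force'],s['ft_torque'],s['joint_pos'],s['gripper_width']*85.4)"
```

```text
[0.56755742 0.13014197 0.07277254] [ 0.41035387 -0.06266302  6.15542935] [-0.01970769  0.05494927  0.01451505] [ 9.76488311e-02  1.00908638e-01  1.84023643e+00 -4.33629910e-05
  1.19803100e+00  9.75671267e-02] 46.16659699204114
```

Call:
play_rows:
  linear:
    - [0,0,0]
    - [0,0,0]
    - [0,0,0]
    - [0,0,0]
  turn: [8,8,8,0]

```text
time: 17.3
tool_pos: [0.5686, 0.1281, 0.0728]
tool_rot: [0.003, 0.545, 0.838, -0.0]
contact_force: [2.7, -6.7, 3.4]
gripper_width: 0.543
grasp_force: 62.1
```

```bash
python3 -c "
from h import *
s=state();print(s['tool_pos'],s['tool_rot'],s['contact_force'],s['ft_torque'],s['joint_pos'],s['gripper_width']*85.4)"
```

```text
[0.56859094 0.12810925 0.07275412] [ 2.86553554e-03  5.45300932e-01  8.38235457e-01 -3.05137542e-05] [ 2.6923543  -6.72408528  3.37911131] [-1.0060118  -0.56602231 -0.68559774] [ 0.09570529  0.10120942  1.839953   -0.00388756  1.19598742 -0.32017436] 46.34794604234219
```

Call:
play_rows:
  linear:
    - [0,0,0]
    - [0,0,0]
  turn: [8,0]

```text
time: 17.55
tool_pos: [0.5704, 0.1266, 0.0728]
tool_rot: [0.006, 0.486, 0.874, -0.0]
contact_force: [9.3, -12.2, -0.6]
gripper_width: 0.541
grasp_force: 62.7
```

```bash
python3 -c "
from h import *
s=state();print(s['tool_pos'],s['tool_rot'],s['contact_force'],s['ft_torque'],s['joint_pos'],s['gripper_width']*85.4)
c,im=snap('wrist','w4.png');cv2.imwrite('pics/w4b.png',im[:300,150:500,::-1])"
```

```text
[0.57038676 0.12657965 0.07283054] [ 5.51254991e-03  4.85723205e-01  8.74095242e-01 -2.95507880e-04] [  9.28508092 -12.17760112  -0.56152667] [-1.77740838 -1.51194207 -0.78237694] [ 0.09428165  0.10187093  1.83911811 -0.00723954  1.1918567  -0.45946831] 46.208320329421085
```

View pics/w4b.png

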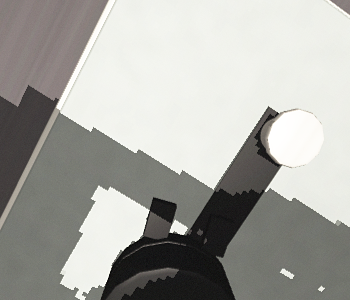

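The cap's ears moved only ~14° past the arm (ear line (160,220)–(210,240)) and the torque has saturated at ~0.75 N m: that is the short stop. Regrip and turn the other way.

Call:
play_rows:
  linear:
    - [0,0,0]
    - [0,0,0]
    - [0,0.001,0]
    - [0,0,0]
  turn: [0,0,0,0]
  hand: 0.065

```text
time: 18.1
tool_pos: [0.5661, 0.1314, 0.071]
tool_rot: [-0.0, 0.485, 0.875, -0.0]
contact_force: [-0.4, 0.6, 1.0]
gripper_width: 0.763
grasp_force: 0.0
```

Call:
play_rows:
  linear:
    - [0,0,0]
    - [0,0,0]
    - [0,0,0]
    - [0,0,0]
    - [0,0,0]
  turn: [0,0,0,0,0]
  hand: 0.03

```text
time: 18.73
tool_pos: [0.5677, 0.1318, 0.0723]
tool_rot: [0.001, 0.485, 0.875, 0.002]
contact_force: [4.3, 4.0, 1.6]
gripper_width: 0.546
grasp_force: 61.6
```

Call:
play_rows:
  linear:
    - [0,0,0]
    - [0,0,0]
    - [0,0,0]
    - [0,0,0]
    - [0,0,0]
  turn: [-8,-8,-8,-8,0]

```text
time: 19.35
tool_pos: [0.5677, 0.1306, 0.0721]
tool_rot: [0.001, 0.707, 0.708, 0.001]
contact_force: [5.5, 0.2, 1.0]
gripper_width: 0.549
grasp_force: 61.6
```

```bash
python3 -c "
from h import *
s=state();print(s['tool_pos'],s['tool_rot'],s['contact_force'],s['ft_torque'],s['gripper_width']*85.4)"
```

```text
[0.56772872 0.13061975 0.07208679] [0.00124873 0.70655856 0.70765297 0.00084659] [5.51102455 0.18260512 1.0439046 ] [-2.87239622e-02 -7.75025150e-01 -7.04144347e-04] 46.87462723373775
```

Call:
play_rows:
  linear:
    - [0.001,0,0]
    - [0,0,0]
    - [0,0,0]
    - [0,0,0]
    - [0,0,0]
    - [0,0,0]
  turn: [-8,-8,-8,-8,-5,0]

```text
time: 20.1
tool_pos: [0.5685, 0.1315, 0.0721]
tool_rot: [0.001, 0.894, 0.449, 0.001]
contact_force: [4.5, 3.3, 2.6]
gripper_width: 0.544
grasp_force: 61.9
```

```bash
python3 -c "
from h import *
s=state();print(s['tool_pos'],s['tool_rot'],s['contact_force'],s['ft_torque'],s['gripper_width']*85.4)"
```

```text
[0.56852294 0.13149955 0.07212021] [5.69157447e-04 8.93604248e-01 4.48853453e-01 1.30448911e-03] [4.49586672 3.27097176 2.61227613] [ 0.4115222  -0.80576291  1.04872453] 46.476031724885566
```

Call:
play_rows:
  linear:
    - [0,0,0]
    - [0,0,0]
    - [0,0,0]
  turn: [-6,0,0]

```text
time: 20.48
tool_pos: [0.5671, 0.1302, 0.0721]
tool_rot: [0.001, 0.916, 0.402, -0.001]
contact_force: [-0.8, -2.4, 6.2]
gripper_width: 0.546
grasp_force: 62.6
```

Call:
play_rows:
  linear:
    - [0,0,0.004]
    - [0,0,0.004]
    - [0,0,0]
  turn: [0,0,0]

```text
time: 20.85
tool_pos: [0.5662, 0.1303, 0.0739]
tool_rot: [0.001, 0.916, 0.401, -0.001]
contact_force: [13.3, 0.7, -21.2]
gripper_width: 0.541
grasp_force: 68.9
```

The cap resists lifting (21 N). Lower again and look.

Call:
play_rows:
  linear:
    - [0,0,-0.004]
    - [0,0,-0.004]
    - [0,0,0]
  turn: [0,0,0]

```text
time: 21.22
tool_pos: [0.5668, 0.1307, 0.0738]
tool_rot: [0.0, 0.916, 0.401, -0.002]
contact_force: [-7.0, -2.2, 14.5]
gripper_width: 0.542
grasp_force: 73.2
```

```bash
python3 -c "
from h import *
s=state();print(s['tool_pos'],s['tool_rot'],s['contact_force'],s['ft_torque'])
c,im=snap('wrist','w5.png');_,a=snap('side','d5.png');_,b=snap('scene','s5.png')
a=cv2.resize(a[190:310,280:400],(300,300));b=cv2.resize(b[185:265,310:390],(300,300),interpolation=cv2.INTER_CUBIC)
o=np.zeros((600,700,3),np.uint8);o[:480,:400]=im[:,120:520];o[:300,400:]=a;o[300:,400:]=b
cv2.imwrite('pics/w5b.png',o[:,:,::-1])"
```

```text
[0.56676977 0.1307448  0.07383622] [ 1.23721211e-04  9.16068949e-01  4.01016281e-01 -1.89965169e-03] [-6.99678234 -2.15963192 14.49700639] [-0.25627918  1.36395313  1.14900411]
```

View pics/w5b.png

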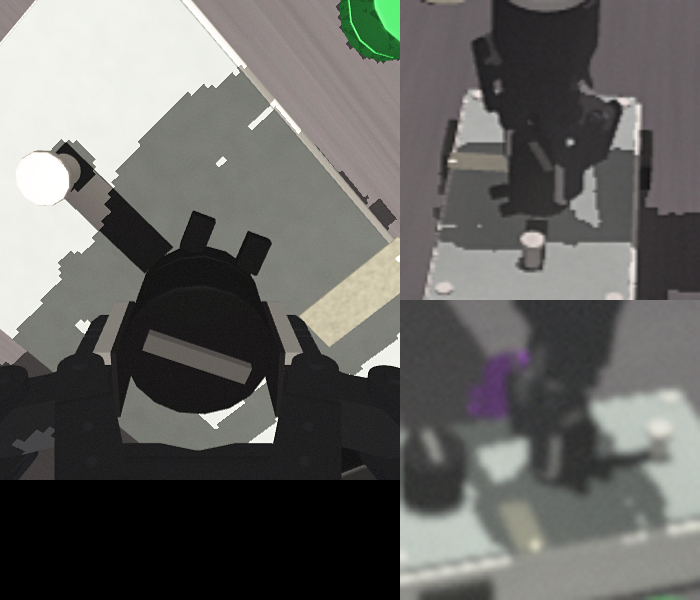

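The bar shows the cap at about −57°, i.e. at the far stop; the lift jams from wound-up torque. Regrip to relax it.

Call:
play_rows:
  linear:
    - [0,0,0]
    - [0,0,0]
    - [0,0,0]
    - [0,0,0]
  turn: [0,0,0,0]
  hand: 0.065

```text
time: 21.88
tool_pos: [0.5671, 0.131, 0.0708]
tool_rot: [-0.0, 0.917, 0.399, -0.0]
contact_force: [0.4, -0.2, -0.1]
gripper_width: 0.762
grasp_force: 0.0
```

Call:
play_rows:
  linear:
    - [0,0,0]
    - [0,0,0]
    - [0,0,0]
    - [0,0,0]
    - [0,0,0]
  turn: [0,0,0,0,0]
  hand: 0.03

```text
time: 22.5
tool_pos: [0.5674, 0.131, 0.0715]
tool_rot: [-0.0, 0.917, 0.399, -0.0]
contact_force: [-2.9, -1.7, 3.6]
gripper_width: 0.544
grasp_force: 63.0
```

```bash
python3 -c "
from h import *
s=state();print(s['tool_pos'],s['tool_rot'],s['contact_force'],s['ft_torque'])"
```

```text
[0.56738529 0.13095183 0.07149643] [-1.21741540e-05  9.17053496e-01  3.98764155e-01 -1.85082784e-04] [-2.87908495 -1.71060455  3.56988726] [-0.13093384  0.49100717 -0.00208931]
```

Call:
play_rows:
  linear:
    - [0,0,0.003]
    - [0,0,0.003]
    - [0,0,0]
  turn: [0,0,0]

```text
time: 22.88
tool_pos: [0.5674, 0.131, 0.0773]
tool_rot: [0.0, 0.917, 0.399, -0.0]
contact_force: [-0.7, -0.3, -0.2]
gripper_width: 0.545
grasp_force: 63.0
```

Call:
play_rows:
  linear:
    - [0,0,0.006]
    - [0,0,0.008]
    - [0,0,0.015]
    - [0,0,0.02]
    - [0,0,0.025]
    - [0,0,0.025]
    - [0,0,0.01]
    - [0,0,0]
  turn: [0,0,0,0,0,0,0,0]

```text
time: 23.88
tool_pos: [0.5681, 0.1311, 0.1877]
tool_rot: [0.0, 0.917, 0.399, 0.001]
contact_force: [0.1, -1.2, -0.8]
gripper_width: 0.547
grasp_force: 63.0
```

Call:
play_rows:
  linear:
    - [0,0,0]
    - [0,0,0]
    - [0,0,0]
    - [0,0,0]
  turn: [0,0,0,0]

```text
time: 24.38
tool_pos: [0.5673, 0.131, 0.1859]
tool_rot: [-0.0, 0.917, 0.399, -0.0]
contact_force: [-0.9, 0.2, -1.2]
gripper_width: 0.545
grasp_force: 63.0
```

```bash
python3 -c "
from h import *
s=state();print(s['tool_pos'],s['contact_force'],s['gripper_width']*85.4,s['time'])
_,im=snap('wrist','w6.png');_,a=snap('side','d6.png');_,b=snap('scene','s6.png')
a=cv2.resize(a[110:330,270:470],(300,330));b=cv2.resize(b[150:270,150:390],(300,150),interpolation=cv2.INTER_CUBIC)
o=np.zeros((480,700,3),np.uint8);o[:480,:400]=im[:,120:520];o[:330,400:]=a;o[330:,400:]=b
cv2.imwrite('pics/w6b.png',o[:,:,::-1])"
```

```text
[0.5673245  0.13097781 0.18590333] [-0.94905796  0.1870325  -1.20189827] 46.56415711053743 24.375
```

View pics/w6b.png

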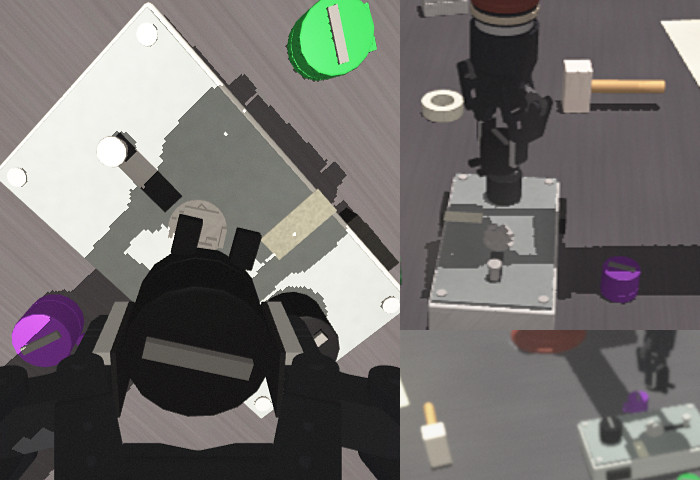

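The cap is in the gripper, upright, with the port bare below at (198,222). The pin is down, and the mallet stands on the bench. Handing in.

```bash
python3 -c "
from plant import *
print(job_done())"
```

```text
the job is handed in; nothing more can be done
None
```

I handed the job in at about 24 s of the 61 s allowed. The mallet drove the pin home and is back on the bench. The cap, on a reverse-handed port, came free turning clockwise and is held upright about 114 mm above its seat; the hand-in returned no verdict.

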